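# Bring the ringed colony up to the reading probe and hold the cam lever at full lift

## Robot

A 6-joint arm with a two-finger parallel gripper is mounted at the origin on a cart in front of the work surface, level with it; the furniture and walls round the work are solid. World frame = base frame: x ahead of the robot, y to its left, z up, the work surface at z = 0. Lengths are in m, angles in rad, forces in N, time in s.
With the tool pointing down it reaches from about 0.225 to 0.725 m from the base axis. Payload 3.1 kg.
Tool frame: the origin (TCP) lies at the very end of the fingers, on their centre line; the grasp point (between the pads) lies 19 mm behind it; z points along the fingers, y is the line along which they close (so a half turn about z gives the same grasp; the last joint's range is limited). The gripper opens to 85 mm and grips with 20 to 120 N. Pads are 22 mm wide; open, the fingers measure 114 mm over their backs; the gripper's body (76 mm by 85 mm) begins 54 mm behind the grasp point. The pads swing forward as they close: fully open they stand 13 mm farther back than shut.
Start: joints at [1.216, 0.048, 0.099, 1.622, 0, 1.443], TCP at [0.118, 0.512, 0.231] pointing down, gripper open.
Joint ranges: [-2.91, 2.91], [-0.99, 1.94], [-1.21, 1.42], [-2.12, 2.29], [-1.49, 1.47], [-3.14, 3.14]. Speed limits (rad/s): [2.79, 2.79, 3.14, 3.14, 3.14, 3.14].

## Interface

Orientations are given as a 3x3 rotation matrix whose columns are the frame's x, y, z axes.
In Python, from rig import r gives the robot as it stands. The module is installed in compiled form; this text tells all that it offers.
- The arm moves only by the tool jog_arm, never from a script. Its argument "motion" is a list of rows, each a list of 7 numbers: the shift along the tool's x, y, z in mm, then the turn, a rotation vector about the tool's x, y, z in degrees, then the gripper's target within -1 to 1 (shut at 1, half-way at 0, fully open at -1). In form: [[tx, ty, tz, ax, ay, az, claw], ...]. A call has exactly 10 rows; each row is the pose to reach, as a shift and turn from the pose commanded when the call began, along the tool's axes at that moment; what a row does not reach only later rows make up. A row lasts 1/10 s, in which the tool goes at most 50 mm and 8.59 degrees, less where a joint would pass 70% of its speed; a pose out of reach is approached as far as the arm can. A call with a gripper value outside its range is refused whole. The fingers move at their own pace and stop on an object; the grip force is fixed at half the most. Time passes only in rows, so rows that repeat a pose let the fingers close, or fill a call up. It gives the time, the measured TCP pose, the force, the opening and the grip force at its end, in the units of the state.
- r.sense(): the state, without advancing time (a new reading comes with each control period).
- r.read_camera(name): name is "scene" or "top" or "wrist"; returns the picture (384x512x3 uint8, blue, green, red); there is no depth.
- r.camera_params(name): a dict with "fx", "fy", "cx", "cy" (pixels), "R" (3x3) and "t" (3): a world point X has camera coordinates R X + t. Camera axes: x right, y down, z forward; pixel columns grow to the right and rows downward; lengths in m; the calibration is good to about 2 mm. A picture is of the moment at which its call begins: read the wrist's pose just before it. camera_params takes no time and is no camera call; for the wrist camera it gives the pose at the moment of the call.
- r.job_done(): hands the job in; it is judged then, once.
The state is a dict: "t": time; "q": joint angles; "dq": joint speeds; "tau": joint torques, N m; "tcp_pos": TCP position; "ee_rot": TCP orientation; "force": force on the tool from outside, world axes, zero at the start; "wrist_torque": the same for the moment, N m; "finger_gap": opening from 0.0 (shut) to 1.0 (fully open); "finger_force": force on a finger pad.
Only numpy, scipy, OpenCV 4.12 (cv2) and the standard library are available. Lean on these libraries where they do the work, as an engineer would, in place of code of your own. Each camera call takes 0.05 s, during which the arm holds its last target. There are 200 camera calls.

## Task

The ringed colony on the closed culture plate has to be read by the fixed light probe of the reading stand. With the cam lever down, slide the plate carriage by the black tab at its left end until the ring inked on the plate's lid is centred under the tip of the probe; only then swing the red-handled cam lever up until the table stands at its highest, so that the plate presses against the sprung tip, and stop there: further on the table sinks again. The lever springs back when let go, so finish while still holding it at the highest point for the reading. Never let the tip press the lid outside the ring, and leave the spare plate, the timer and the tweezers where they are.

Things in the scene. Friction and masses are not known exactly. Their poses are not given: they have to be found in the camera images.
- stand: fixed plate reading stand, grey base 170 (x) x 204 (y) x 12 mm, turned up to 0.22 rad at the start. Origin: on the work surface straight under the probe and the middle of the cam shaft; x away from the robot to the column, y left along the carriage's travel and the cam shaft, z up. Column 22 x 30 mm at x = 84 mm; arm 22 mm wide, 159 to 177 mm high, from it to the probe; reader housing on top to 242 mm
- sample_plate: closed round culture plate, beige, 90 mm across, 14 mm high, loose in the carriage's round nest (wall 7 mm high, up to 1.5 mm play). Origin: centre of its underside, 87 mm above the work surface with the lever down; z up. Too wide to grip: it is moved with the carriage
- ring_mark (a point): centre of the black inked ring (15 mm across, a red colony dot in it) on top of the sample plate's lid, 20 mm to the left (stand's +y, within 0.06 rad) of the plate's centre. At the start it is 12 to 60 mm left of the probe tip, so the carriage must go right (stand's -y), and within about 3 mm of the line of travel
- probe_tip (a point): lower end of the brass probe pin (5.6 mm across, 3.6 mm at the tip), straight above the stand's origin, 106 mm above the work surface and 5.5 mm above the lid while the lever is down. The pin is sprung: it gives way upward with about 0.7 N at first touch, 0.5 N more per mm, up to 8 mm
- carriage: loose white plate carriage, 78 x 90 mm, with a grey round nest (104 mm across), kept between two rails with lips on the lift table (about 1 mm play): it slides only along the stand's y, with about 1 N, and stays where it is left. Origin: underside, straight under the nest's centre, 72 mm above the work surface with the lever down; y to the left. Can go 44 mm to either side of the probe
- carriage_tab (a point): grip point of the black upright tab (14 mm thick across the travel, 32 mm along it, 34 mm high) on a 16 mm wide bar at the left end of the carriage: 116 mm left (+y) of the nest's centre, 104 mm above the work surface with the lever down, 12 mm below the tab's top and 21 mm above the bar. Can be pinched from above, fingers closing along the stand's x
- lever_grip (a point): middle of the red revolving grip (cylinder 23 mm thick, 40 mm long, along the stand's y, free to turn about its own axis) at the end of the cam lever, 95 mm from the cam shaft's axis and 28 mm right (stand's -y) of the lever rod. With the lever down: 93 mm in front (stand's -x) of the shaft, 54 mm above the work surface. Can be pinched from above, fingers closing along the stand's x
- lever_hinge (a point): point on the cam shaft's axis in the lever's plane: 130 mm right (stand's -y) of the stand's origin, 35 mm above the work surface. The axis is level, along the stand's y; the lever, a rod 9 mm thick, swings in the stand's x-z plane beside the base
- cam_angle (a joint): cam lever angle, rad: 0 down at its stop (towards the robot, 0.2 above level), growing up and back, stop at 2.3. Table lift = 7 mm x (cos(angle - 1.6) - cos 1.6): highest at 1.6, the lever then 0.23 rad (13 deg) back past upright, grip 22 mm behind (stand's +x) the shaft, 127 mm above the work surface. A spring returns it to 0 when let go (2 to 4 N at the grip)
- lift_table (a joint): height of the lift table above its lowest position, m: 0 with the lever down, about 0.007 at full lift (load takes 0.2 mm). The lid meets the probe tip at 0.0055
- cam_lever: the cam lever with its shaft: dark hub 26 mm across, steel rod 9 mm, red grip. Origin on the cam shaft's axis, 35 mm straight above the stand's origin; turns with the lever
- probe_pin: the sprung brass pin, 22 mm long, under the steel probe barrel (16 mm across, lower end 117 mm above the work surface). Origin: middle of its lower end
- spare_plate: bystander: second closed culture plate, pinkish, 90 mm across, 14 mm high, on the bench to the left. Origin: centre of its underside
- timer: bystander: white bench timer, 62 x 64 x 18 mm, on the bench near its front edge. Origin: centre of its underside
- tweezers: bystander: steel tweezers, 139 mm long, lying in front of the stand. Origin: middle, underside
Not all that is in view belongs to the job. Leave any brown look-alike of the sample_plate alone.

How it is judged:
By the outcome, as a careful person would: the job done as asked, in the order asked, and still so for the second after the job is handed in, while the arm keeps its last pose, push and grip.
It also fails if it takes over 58 s, if anything falls off the work surface, if the arm or the gripper's body presses on something with over 40 N, if the wrist force passes 120 N, or if a joint passes its speed limit or range.

## Working session

There is one attempt and no reset: what is moved stays moved. The work goes in short steps, Python scripts to look and compute and a tool call to move; the robot and the scene stay as the last step left them, time stands still between calls to the robot, and variables do not carry over. Pictures are saved under pics/ and viewed, at most 10 in all, crops included, and the job is handed in when it is done.

Besides the shell and the picture viewer there is one more tool, called after "Call:" in YAML: its name, and indented under it one key for each argument. jog_arm: Moves the arm, as the interface text tells. Its arguments: {"type":"object","properties":{"motion":{"type":"array","items":{"type":"array","items":{"type":"number"}}}},"required":["motion"]}

```bash
mkdir -p pics; python3 - <<'E'
from rig import r
import cv2,numpy as np
s=r.sense();print(s['t'],s['tcp_pos'],np.round(s['ee_rot'],3).tolist())
a=r.read_camera("scene");b=r.read_camera("top")
cv2.imwrite("pics/s.png",cv2.resize(a,(800,600),interpolation=3));cv2.imwrite("pics/t.png",cv2.resize(b,(800,600),interpolation=3))
cv2.imwrite("pics/top_raw.png",b);cv2.imwrite("pics/scene_raw.png",a)
for n in("scene","top","wrist"):print(n,r.camera_params(n))
E
```

```text
0.0 [0.11784997 0.51096424 0.23011362] [[-0.974, 0.225, -0.001], [0.225, 0.974, -0.002], [0.0, -0.002, -1.0]]
scene {'fx': 417.81199476185134, 'fy': 417.81199476185134, 'cx': 254.2566716506969, 'cy': 187.56659522032388, 'R': array([[ 0.52773319, -0.84935877, -0.00934692],
       [-0.40773531, -0.24365469, -0.87999108],
       [ 0.74515072,  0.46821157, -0.47489823]]), 't': array([-0.13339733,  0.35743614,  0.48861833])}
top {'fx': 467.6734023072326, 'fy': 467.6734023072326, 'cx': 251.19493931066816, 'cy': 197.01800449192464, 'R': array([[ 0.02871404, -0.99953715,  0.01004888],
       [-0.99783191, -0.02925774, -0.05895314],
       [ 0.05921986, -0.00833431, -0.99821017]]), 't': array([0.15702574, 0.56643787, 1.32059991])}
wrist {'fx': 267.4784801496115, 'fy': 267.4784801496115, 'cx': 256.6924698621348, 'cy': 193.84833835605812, 'R': array([[ 0.22370364,  0.97465367, -0.00262672],
       [ 0.92081284, -0.21046113,  0.32834408],
       [ 0.31946894, -0.07587049, -0.94455453]]), 't': array([-0.5231261 , -0.04319944,  0.38061385])}
```

View pics/s.png

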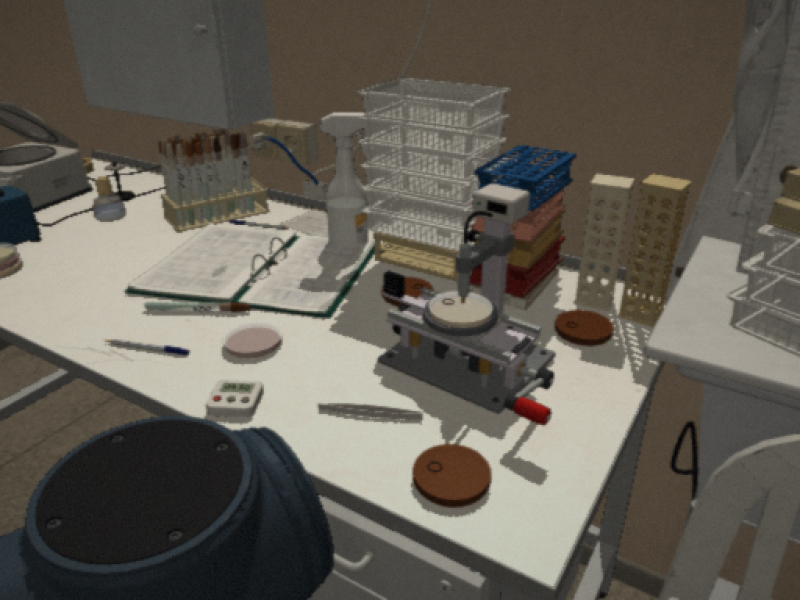

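View pics/t.png

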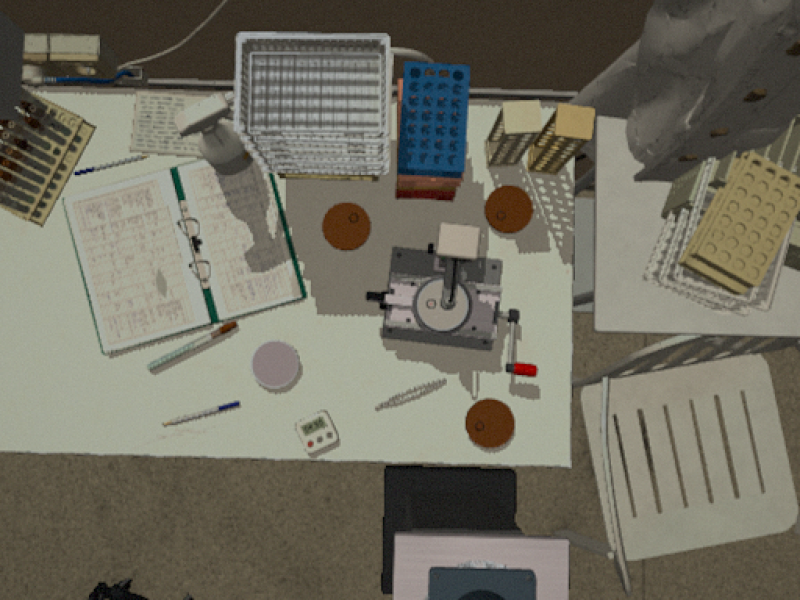

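The scene shows the stand with the beige plate at about (460,310), tab (393,283), red grip (530,410). In the top view the plate is at (441,304), ring about (431,303), tab (377,297) and grip (521,369).

Candidates in the top view: the beige plate in the nest (441,304), brown look-alikes (346,226), (508,209) and (490,423), and the pinkish spare (275,365). I choose the beige one in the nest and check it in a close crop.

```bash
python3 - <<'E'
import cv2,numpy as np
b=cv2.imread("pics/top_raw.png");a=cv2.imread("pics/scene_raw.png")
# top crop: cols 225-355, rows 150-250 x6
cv2.imwrite("pics/tc.png",cv2.resize(b[150:250,225:355],None,fx=6,fy=6,interpolation=cv2.INTER_CUBIC))
cv2.imwrite("pics/sc.png",cv2.resize(a[165:275,235:365],None,fx=5,fy=5,interpolation=cv2.INTER_CUBIC))
E
```

```text
(no output)
```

View pics/tc.png

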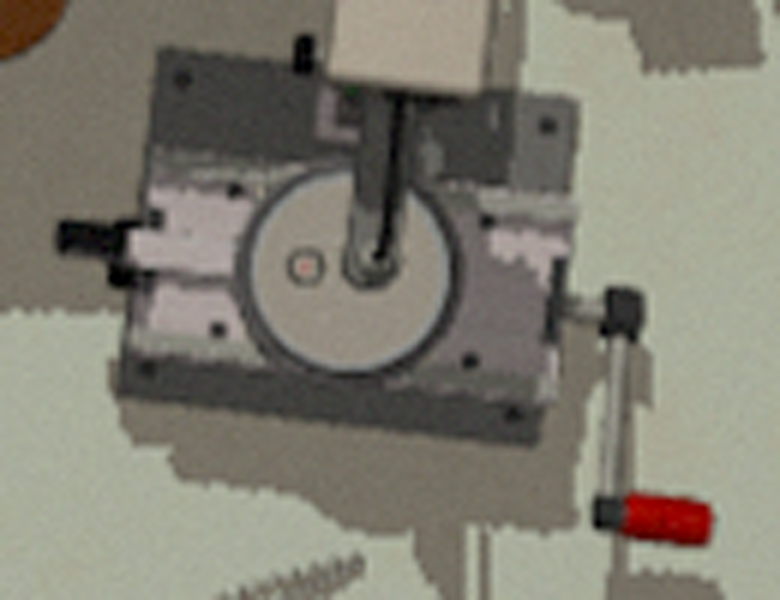

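View pics/sc.png

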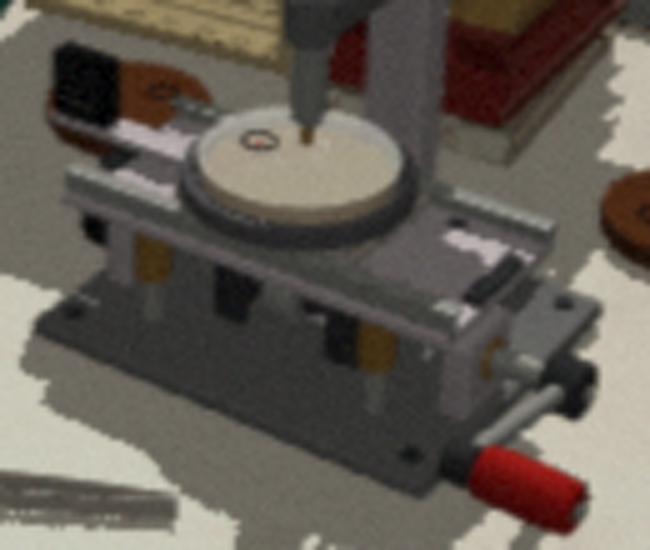

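The crops confirm the choice: a beige plate in the nest with a black ring and red dot. Top crop: ring (305,267), plate (348,270), tab (85,238), hub (622,312), grip (668,519). Scene crop: tip (306,141), ring (260,141), grip (527,490). Next I fit the stand pose.

```bash
cat > h.py <<'E'
import numpy as np
from rig import r
def proj(n,X,P=None):
    P=P or r.camera_params(n);c=P['R']@np.asarray(X)+P['t'];return np.array([P['fx']*c[0]/c[2]+P['cx'],P['fy']*c[1]/c[2]+P['cy']])
def atz(n,u,v,z,P=None):
    P=P or r.camera_params(n);d=P['R'].T@np.array([(u-P['cx'])/P['fx'],(v-P['cy'])/P['fy'],1]);C=-P['R'].T@P['t'];return C+d*(z-C[2])/d[2]
T=lambda x,y:(225+(x+.5)/6-.5,150+(y+.5)/6-.5)
S=lambda x,y:(235+(x+.5)/5-.5,165+(y+.5)/5-.5)
E
python3 - <<'E'
from h import *
from scipy.optimize import least_squares
obs=[("top",T(622,312),'hub'),("top",T(668,519),'grip'),("top",T(348,270),'plate'),("top",T(85,238),'tab'),("scene",S(306,143),'tip'),("scene",S(527,490),'grip'),("scene",S(88,62),'tab2'),("top",T(305,267),'ring'),("scene",S(260,140),'ring')]
def loc(k,s):
    return {'hub':(0,-.130,.035+.004),'grip':(-.093,-.158,.054),'plate':(0,s,.101),'tab':(0,.116+s,.116),'tab2':(0,.116+s,.1135),'tip':(0,0,.106),'ring':(0,.02+s,.101)}[k]
Ps={n:r.camera_params(n) for n in("top","scene")}
def f(p):
    o=[]
    for n,uv,k in obs:
        l=loc(k,p[3]);c,s=np.cos(p[2]),np.sin(p[2])
        o.append(proj(n,(p[0]+c*l[0]-s*l[1],p[1]+s*l[0]+c*l[1],l[2]),Ps[n])-uv)
    return np.array(o).ravel()
R=least_squares(f,[.55,0,0,.02],loss='soft_l1');p=R.x;print(p)
for o,e in zip(obs,f(p).reshape(-1,2)):print(o[0],o[2],e.round(2))
rt=atz("top",*obs[7][1],.101);rs=atz("scene",*obs[8][1],.101);tp=atz("scene",*obs[4][1],.106)
print(rt,rs,tp)
c,s=np.cos(p[2]),np.sin(p[2]);M=np.array([[c,s],[-s,c]])
for q in(rt,rs,tp):print(M@(q[:2]-p[:2]))
for k in('tab','grip'):
    l=loc(k,p[3]);print(k,M.T@l[:2]+p[:2])
E
```

```text
[ 0.56445651  0.08693165 -0.09073811  0.00326077]
top hub [-0.29  0.38]
top grip [-0.65  0.15]
top plate [0.02 0.31]
top tab [0.77 0.04]
scene tip [0.1  0.32]
scene grip [ 0.64 -0.37]
scene tab2 [-0.38 -1.24]
top ring [-0.22 -0.08]
scene ring [ 0.16 -0.13]
[0.56636704 0.10948934 0.101     ] [0.56584785 0.11012149 0.101     ] [0.56562973 0.08776196 0.106     ]
[-0.00014136  0.02263801]
[-0.0007157   0.02322052]
[0.00109316 0.0009332 ]
tab [0.57526317 0.2057018 ]
grip [ 0.45752215 -0.06199129]
```

Call:
jog_arm:
  motion:
    - [-514,-194,30,0,0,82,0]
    - [-514,-194,30,0,0,82,0]
    - [-514,-194,30,0,0,82,0]
    - [-514,-194,30,0,0,82,0]
    - [-514,-194,30,0,0,82,0]
    - [-514,-194,30,0,0,82,0]
    - [-514,-194,30,0,0,82,0]
    - [-514,-194,30,0,0,82,0]
    - [-514,-194,30,0,0,82,0]
    - [-514,-194,30,0,0,82,0]

```text
t: 1.1
tcp_pos: [0.5347, 0.2332, 0.2033]
ee_rot: [[0.092, 0.996, -0.001], [0.996, -0.092, -0.0], [-0.0, -0.001, -1.0]]
force: [1.2, 1.3, -0.2]
finger_gap: 0.501
finger_force: 0.0
```

Call:
jog_arm:
  motion:
    - [0,0,0,0,0,0,0]
    - [0,0,0,0,0,0,0]
    - [0,0,0,0,0,0,0]
    - [0,0,0,0,0,0,0]
    - [0,0,0,0,0,0,0]
    - [0,0,0,0,0,0,0]
    - [0,0,0,0,0,0,0]
    - [0,0,0,0,0,0,0]
    - [0,0,0,0,0,0,0]
    - [0,0,0,0,0,0,0]

```text
t: 2.1
tcp_pos: [0.5335, 0.2347, 0.204]
ee_rot: [[0.087, 0.996, -0.0], [0.996, -0.087, -0.0], [-0.0, -0.0, -1.0]]
force: [-0.4, -0.4, 0.7]
finger_gap: 0.499
finger_force: 0.0
```

```bash
python3 - <<'E'
from h import *
import cv2
P=r.camera_params("wrist");a=r.read_camera("wrist")
cv2.imwrite("pics/w1.png",cv2.resize(a,(800,600),interpolation=3))
np.save("w1P.npy",P,allow_pickle=True)
p=[0.56446,0.08693,-0.09074]
c,s=np.cos(p[2]),np.sin(p[2])
for l in [(0,.119,.116),(0,.0226,.101),(0,0,.106)]:
    print(proj("wrist",(p[0]+c*l[0]-s*l[1],p[1]+s*l[0]+c*l[1],l[2]),P)*1.5625)
E
```

```text
[473.63589168 348.86355749]
[461.8745853  462.03689653]
[461.17869525 492.41580576]
```

View pics/w1.png

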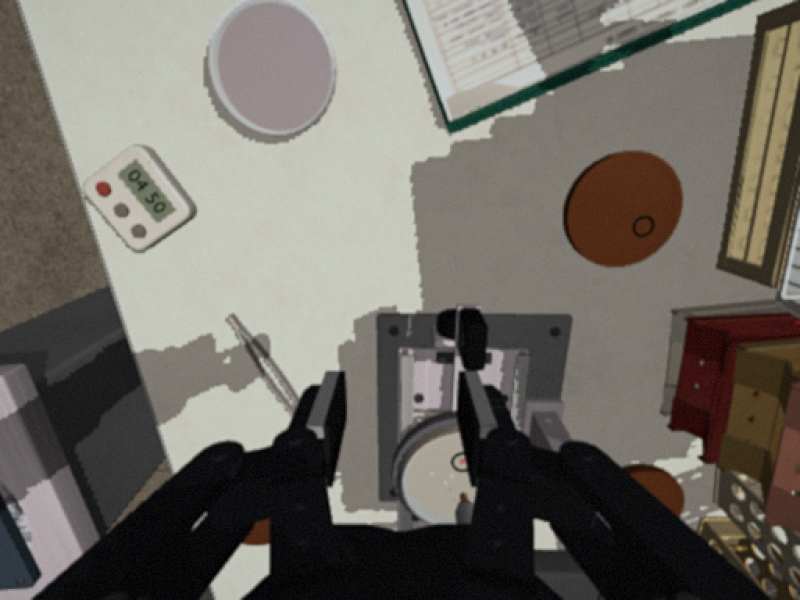

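The wrist view shows the ring at (460,462), the tip at about (463,495) and the tab at (472,345), all matching the fit to within about 1 mm. Next is the tab grasp.

Call:
jog_arm:
  motion:
    - [-25,44,20,0,0,0,0]
    - [-25,44,20,0,0,0,0]
    - [-25,44,50,0,0,0,0]
    - [-25,44,80,0,0,0,0]
    - [-25,44,105,0,0,0,0]
    - [-25,44,115,0,0,0,0]
    - [-25,44,115,0,0,0,0]
    - [-25,44,115,0,0,0,0]
    - [-25,44,115,0,0,0,0]
    - [-25,44,115,0,0,0,0]

```text
t: 3.15
tcp_pos: [0.5765, 0.2064, 0.0911]
ee_rot: [[0.087, 0.996, 0.003], [0.996, -0.087, 0.001], [0.001, 0.003, -1.0]]
force: [-0.3, 0.5, -0.0]
finger_gap: 0.502
finger_force: 0.0
```

```bash
python3 - <<'E'
from h import *
import cv2
P=r.camera_params("wrist");a=r.read_camera("wrist")
cv2.imwrite("pics/w2.png",cv2.resize(a,(800,600),interpolation=3))
s=r.sense();print(s['tcp_pos'],s['force'])
p=[0.56446,0.08693,-0.09074]
c,s=np.cos(p[2]),np.sin(p[2])
for l in [(0,.119,.116),(0,.0226,.101),(0,0,.106)]:
    print(proj("wrist",(p[0]+c*l[0]-s*l[1],p[1]+s*l[0]+c*l[1],l[2]),P)*1.5625)
E
```

```text
[0.57628347 0.20628855 0.09081058] [ 0.17706407  0.11231449 -1.23132593]
[397.60821044 428.82551085]
[397.3118769  592.72476099]
[397.16017783 639.89310047]
```

View pics/w2.png

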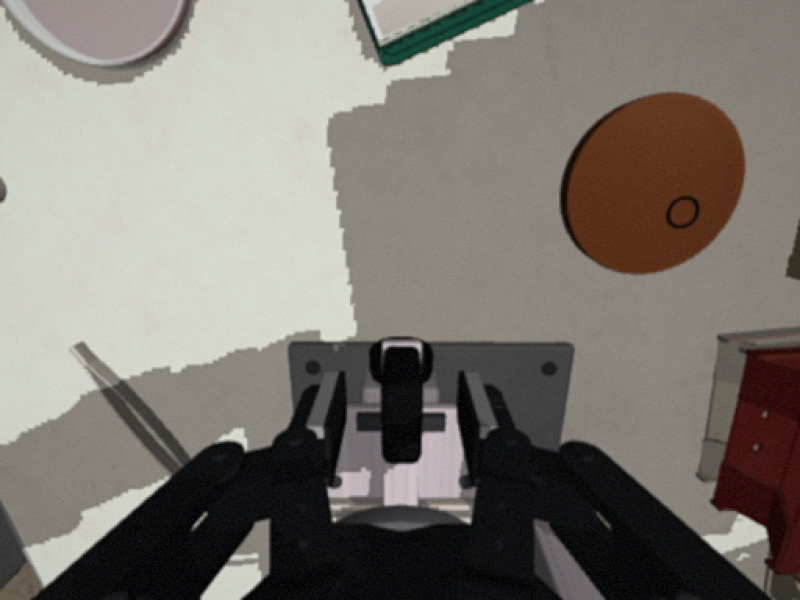

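Call:
jog_arm:
  motion:
    - [0,0,0,0,0,0,1]
    - [0,0,0,0,0,0,1]
    - [0,0,0,0,0,0,1]
    - [0,0,0,0,0,0,1]
    - [0,0,0,0,0,0,1]
    - [0,0,0,0,0,0,1]
    - [0,0,0,0,0,0,1]
    - [0,0,0,0,0,0,1]
    - [0,0,0,0,0,0,1]
    - [0,0,0,0,0,0,1]

```text
t: 4.2
tcp_pos: [0.5755, 0.2061, 0.0894]
ee_rot: [[0.087, 0.996, 0.001], [0.996, -0.087, 0.0], [0.0, 0.001, -1.0]]
force: [-0.4, 0.5, 4.6]
finger_gap: 0.152
finger_force: 60.6
```

Call:
jog_arm:
  motion:
    - [-3,0,0,0,0,0,1]
    - [-6,0,0,0,0,0,1]
    - [-9,0,0,0,0,0,1]
    - [-12,0,0,0,0,0,1]
    - [-15,0,0,0,0,0,1]
    - [-18,0,0,0,0,0,1]
    - [-20,0,0,0,0,0,1]
    - [-22,0,0,0,0,0,1]
    - [-22,0,0,0,0,0,1]
    - [-22,0,0,0,0,0,1]

```text
t: 5.2
tcp_pos: [0.5734, 0.1836, 0.0892]
ee_rot: [[0.087, 0.996, 0.0], [0.996, -0.087, -0.001], [-0.001, 0.0, -1.0]]
force: [0.6, 1.7, 5.1]
finger_gap: 0.148
finger_force: 61.0
```

```bash
python3 - <<'E'
from h import *
import cv2
a=np.mean([r.read_camera("scene") for _ in range(4)],0).astype(np.uint8)
s=r.sense();print(s['t'],s['tcp_pos'],s['force'],s['finger_gap'],s['finger_force'])
cv2.imwrite("pics/s2r.png",a)
# region u 265..330, v 170..218, x12
cv2.imwrite("pics/s2.png",cv2.resize(a[170:218,265:330],None,fx=12,fy=12,interpolation=cv2.INTER_CUBIC))
E
```

```text
5.4 [0.57344985 0.18356735 0.08922037] [-0.10514948  2.16070231  4.82768439] 0.14918631657256584 60.98944902420044
```

View pics/s2.png

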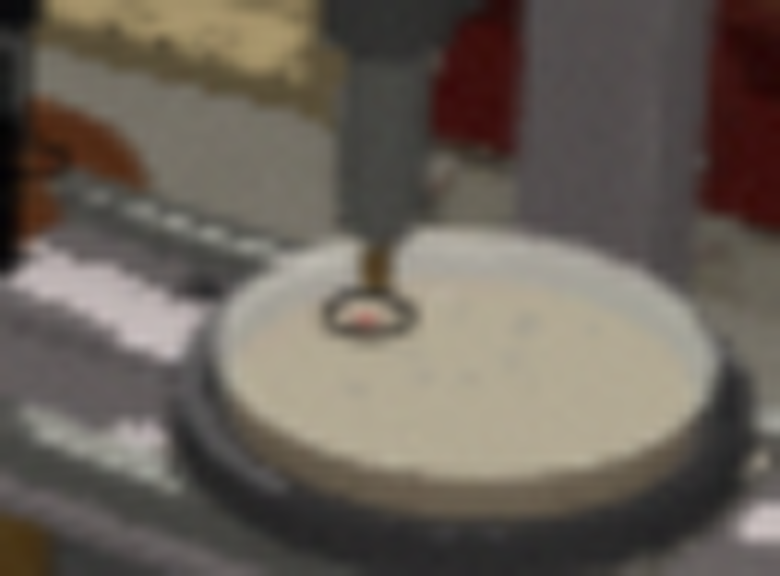

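Close view: the ring centre is at (369,314) and the tip's lower end is at about (377,288). I'll compute what error remains along the travel.

```bash
python3 - <<'E'
from h import *
U=lambda x,y:(265+(x+.5)/12-.5,170+(y+.5)/12-.5)
c,s=np.cos(-.09074),np.sin(-.09074);M=np.array([[c,s],[-s,c]])
ring=atz("scene",*U(369,314),.101)
for y in(284,288,291):
  tip=atz("scene",*U(377,y),.106); print(tip,ring,M@(ring-tip)[:2]*1e3)
for z in(.1005,.101,.106,.1065):
  print(z,proj("scene",(.5645,.0869,z)))
print(M@(ring[:2]-[.56446,.08693])*1e3)
P=r.camera_params("scene")
q=proj("scene",(tip[0],tip[1],.1005));print((q-[265,170]+.5)*12-.5)
E
```

```text
[0.5657717  0.08745281 0.106     ] [0.56324799 0.08756866 0.101     ] [-2.52381812 -0.11331283]
[0.56445316 0.08678572 0.106     ] [0.56324799 0.08756866 0.101     ] [-1.27115019  0.67051373]
[0.56346674 0.08628666 0.106     ] [0.56324799 0.08756866 0.101     ] [-0.33401001  1.25690646]
0.1005 [295.82382408 195.74340131]
0.101 [295.83260195 195.54174043]
0.106 [295.92063556 193.51927647]
0.1065 [295.92946448 193.31644272]
[-1.26489161  0.52620713]
[375.83558834 317.71133236]
```

Call:
jog_arm:
  motion:
    - [-0.6,0,0,0,0,0,1]
    - [-0.6,0,0,0,0,0,1]
    - [-0.6,0,0,0,0,0,1]
    - [-0.6,0,0,0,0,0,1]
    - [-0.6,0,0,0,0,0,0]
    - [-0.6,0,0,0,0,0,0]
    - [-0.6,0,0,0,0,0,0]
    - [-0.6,0,0,0,0,0,0]
    - [-0.6,0,0,0,0,0,0]
    - [-0.6,0,0,0,0,0,0]

```text
t: 6.4
tcp_pos: [0.5731, 0.1834, 0.0889]
ee_rot: [[0.087, 0.996, -0.0], [0.996, -0.087, -0.0], [-0.0, -0.0, -1.0]]
force: [-0.6, 0.1, 0.7]
finger_gap: 0.497
finger_force: 0.0
```

Call:
jog_arm:
  motion:
    - [0,0,-20,0,0,0,0]
    - [0,0,-50,0,0,0,0]
    - [0,0,-90,0,0,0,0]
    - [0,0,-130,0,0,0,0]
    - [0,0,-160,0,0,0,0]
    - [0,0,-160,0,0,0,0]
    - [0,0,-160,0,0,0,0]
    - [0,0,-160,0,0,0,0]
    - [0,0,-160,0,0,0,0]
    - [0,0,-160,0,0,0,0]

```text
t: 7.4
tcp_pos: [0.5725, 0.1833, 0.2472]
ee_rot: [[0.087, 0.996, -0.003], [0.996, -0.087, -0.001], [-0.001, -0.003, -1.0]]
force: [-0.3, 0.6, -0.3]
finger_gap: 0.501
finger_force: 0.0
```

```bash
python3 - <<'E'
from h import *
import cv2
a=np.mean([r.read_camera("scene") for _ in range(4)],0).astype(np.uint8)
s=r.sense();print(s['t'],s['tcp_pos'],s['force'],s['finger_gap'],np.round(s['ee_rot'],3).tolist())
cv2.imwrite("pics/s3.png",cv2.resize(a[170:218,265:330],None,fx=12,fy=12,interpolation=cv2.INTER_CUBIC))
E
```

```text
7.6 [0.57299884 0.18344966 0.24847744] [ 0.9139705  -0.75652196 -0.02475971] 0.49663451816593523 [[0.087, 0.996, -0.001], [0.996, -0.087, -0.0], [-0.0, -0.001, -1.0]]
```

View pics/s3.png

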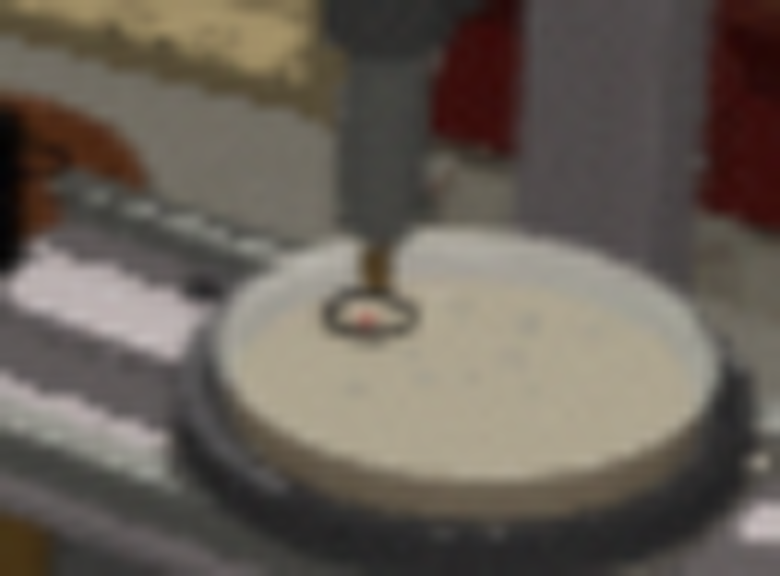

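Ring at (370,314) and tip foot at about (376,317): the ring is within about 0.5 mm along the travel. Next, the lever.

Call:
jog_arm:
  motion:
    - [0,-45,0,0,0,0,-0.2]
    - [-20,-90,0,0,0,0,-0.2]
    - [-65,-94,0,0,0,0,-0.2]
    - [-110,-94,0,0,0,0,-0.2]
    - [-155,-94,0,0,0,0,-0.2]
    - [-200,-94,0,0,0,0,-0.2]
    - [-240,-94,0,0,0,0,-0.2]
    - [-255,-94,0,0,0,0,-0.2]
    - [-255,-94,0,0,0,0,-0.2]
    - [-255,-94,0,0,0,0,-0.2]

```text
t: 8.6
tcp_pos: [0.4573, -0.0623, 0.2491]
ee_rot: [[0.088, 0.996, 0.0], [0.996, -0.088, 0.001], [0.001, 0.0, -1.0]]
force: [0.6, -0.3, -0.7]
finger_gap: 0.602
finger_force: 0.0
```

Call:
jog_arm:
  motion:
    - [0,0,40,0,0,0,-0.2]
    - [0,0,80,0,0,0,-0.2]
    - [0,0,110,0,0,0,-0.2]
    - [0,0,110,0,0,0,-0.2]
    - [0,0,110,0,0,0,-0.2]
    - [0,0,110,0,0,0,-0.2]
    - [0,0,110,0,0,0,-0.2]
    - [0,0,110,0,0,0,-0.2]
    - [0,0,110,0,0,0,-0.2]
    - [0,0,110,0,0,0,-0.2]

```text
t: 9.6
tcp_pos: [0.4577, -0.0625, 0.1396]
ee_rot: [[0.087, 0.996, 0.001], [0.996, -0.087, -0.0], [-0.0, 0.001, -1.0]]
force: [0.1, 0.3, 0.6]
finger_gap: 0.604
finger_force: 0.0
```

```bash
python3 - <<'E'
from h import *
import cv2
P=r.camera_params("wrist");a=r.read_camera("wrist")
s=r.sense();print(s['t'],s['tcp_pos'],s['force'],s['finger_gap'],np.round(s['ee_rot'],3).tolist())
print(proj("wrist",(.4575,-.062,.0655),P)*1.5625)
cv2.imwrite("pics/w3.png",cv2.resize(a,(800,600),interpolation=3))
E
```

```text
9.65 [ 0.45757525 -0.06246832  0.13937698] [ 0.11654851  0.20243172 -0.36875707] 0.593491345314094 [[0.087, 0.996, 0.001], [0.996, -0.087, -0.0], [-0.0, 0.001, -1.0]]
[400.3439638  316.97770407]
```

View pics/w3.png

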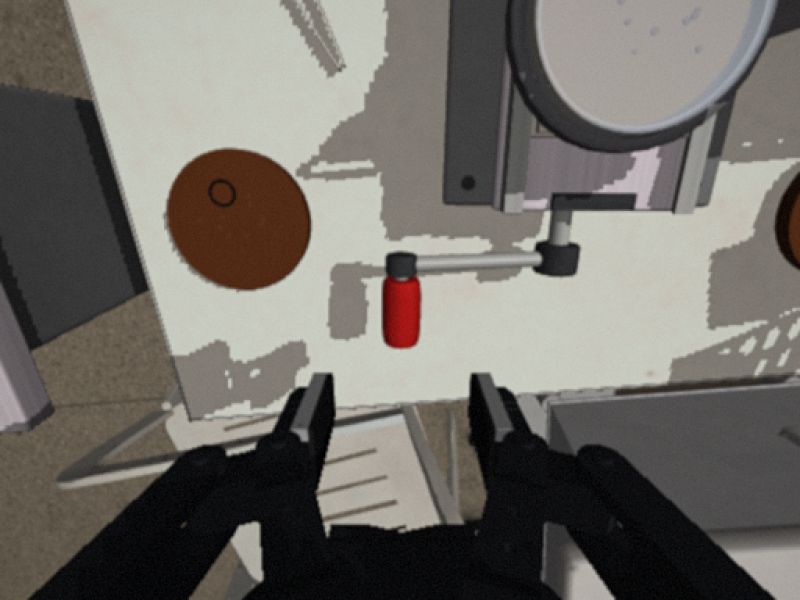

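The red grip is at (402,312), where predicted, so I descend and close.

Call:
jog_arm:
  motion:
    - [0,0,40,0,0,0,-0.2]
    - [0,0,75,0,0,0,-0.2]
    - [0,0,100,0,0,0,-0.2]
    - [0,0,106,0,0,0,-0.2]
    - [0,0,106,0,0,0,-0.2]
    - [0,0,106,0,0,0,1]
    - [0,0,106,0,0,0,1]
    - [0,0,106,0,0,0,1]
    - [0,0,106,0,0,0,1]
    - [0,0,106,0,0,0,1]

```text
t: 10.65
tcp_pos: [0.4575, -0.0627, 0.0345]
ee_rot: [[0.087, 0.996, 0.0], [0.996, -0.087, -0.001], [-0.001, 0.001, -1.0]]
force: [-4.8, -1.0, 6.6]
finger_gap: 0.244
finger_force: 58.7
```

```bash
python3 - <<'E'
from h import *
s=r.sense();print(s['t'],s['tcp_pos'],s['force'],s['finger_gap'],s['finger_force'])
# arc about shaft: phi=0.2+a ; offsets from a=0, in stand x and z (mm)
for a in np.arange(0,1.81,.1):
    f=.2+a-0.0
    print(round(a,1),(95*(np.cos(.2)-np.cos(f))).round(1),(95*(np.sin(f)-np.sin(.2))).round(1))
E
```

```text
10.65 [ 0.45749936 -0.06274061  0.03454615] [-4.83274786 -0.95649592  6.60967273] 0.24398345042228714 58.71156866691308
0.0 0.0 0.0
0.1 2.3 9.2
0.2 5.6 18.1
0.3 9.7 26.7
0.4 14.7 34.8
0.5 20.4 42.3
0.6 26.9 49.3
0.7 34.1 55.5
0.8 41.8 61.1
0.9 50.0 65.8
1.0 58.7 69.7
1.1 67.7 72.7
1.2 77.0 74.7
1.3 86.4 75.9
1.4 95.9 76.1
1.5 105.3 75.3
1.6 114.7 73.6
1.7 123.8 71.0
1.8 132.6 67.5
```

Call:
jog_arm:
  motion:
    - [0,2,-9,0,0,0,1]
    - [0,6,-18,0,0,0,1]
    - [0,10,-27,0,0,0,1]
    - [0,15,-35,0,0,0,1]
    - [0,20,-42,0,0,0,1]
    - [0,27,-49,0,0,0,1]
    - [0,34,-55.5,0,0,0,1]
    - [0,42,-61,0,0,0,1]
    - [0,50,-66,0,0,0,1]
    - [0,58.7,-69.7,0,0,0,1]

```text
t: 11.65
tcp_pos: [0.5157, -0.0682, 0.1047]
ee_rot: [[0.087, 0.996, -0.001], [0.996, -0.087, -0.002], [-0.002, -0.001, -1.0]]
force: [-5.8, -1.9, 3.5]
finger_gap: 0.242
finger_force: 59.7
```

Call:
jog_arm:
  motion:
    - [0,9,-3,0,0,0,1]
    - [0,18.3,-5,0,0,0,1]
    - [0,27.7,-6.2,0,0,0,1]
    - [0,37.2,-6.4,0,0,0,1]
    - [0,42,-6.1,0,0,0,1]
    - [0,46.6,-5.6,0,0,0,1]
    - [0,50,-5,0,0,0,1]
    - [0,53,-4.5,0,0,0,1]
    - [0,55,-4,0,0,0,1]
    - [0,56,-3.9,0,0,0,1]

```text
t: 12.65
tcp_pos: [0.5729, -0.0736, 0.1086]
ee_rot: [[0.088, 0.996, 0.003], [0.996, -0.088, -0.002], [-0.002, 0.003, -1.0]]
force: [-4.0, -4.1, 3.0]
finger_gap: 0.242
finger_force: 59.7
```

```bash
python3 - <<'E'
from h import *
import cv2
a=np.mean([r.read_camera("scene") for _ in range(4)],0).astype(np.uint8)
s=r.sense();print(s['t'],s['tcp_pos'],s['force'],s['finger_gap'],s['finger_force'])
d=np.array(s['tcp_pos'])-[.4575,-.0627,.0345]
x=.9959*d[0]-.0907*d[1];print(x,d[2],'angle',np.arctan2(.095*np.sin(.2)+d[2],-(.095*np.cos(.2)-x))-.2)
cv2.imwrite("pics/s4.png",cv2.resize(a[160:260,250:370],None,fx=6,fy=6,interpolation=cv2.INTER_CUBIC))
E
```

```text
12.85 [ 0.57295367 -0.07358213  0.10852538] [-2.37093528 -4.09954504  2.77998834] 0.24353181332807164 59.71439947374165
0.11596732296010254 0.07402538130599703 angle 1.1295062009624681
```

View pics/s4.png

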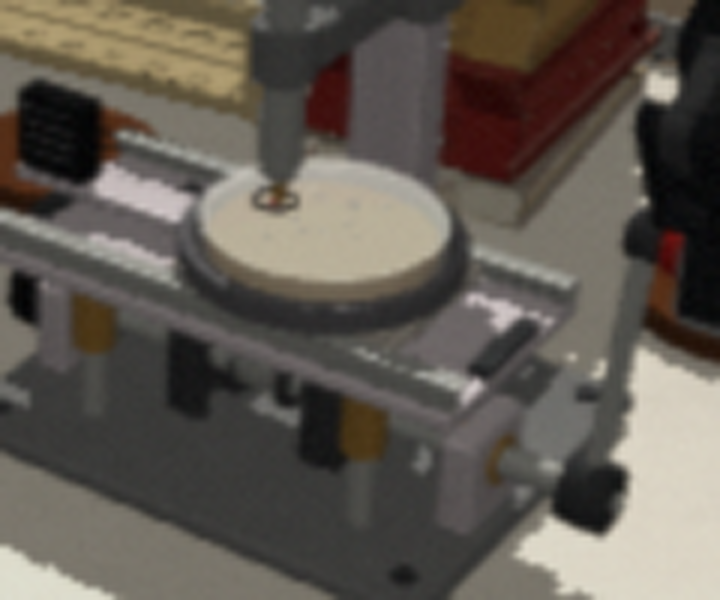

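The tip rests inside the ring at (277,197), and the lever stands back past upright. Displacement from the stop gives a cam angle of about 1.61, so the table is at its highest. The bystanders are untouched, so I hand in while holding.

```bash
python3 -c "
from rig import r
print(r.job_done())"
```

```text
the job is handed in; nothing more can be done
None
```

The job is handed in with the gripper still holding the lever at about 1.61 rad, where the table is highest, and the probe tip pressing inside the ring (about 0.5 mm off-centre along the travel when last measured); no verdict came back.

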